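Secure the tube mixer and lock its speed knob

ROBOT

A 7-joint arm with a two-finger parallel gripper is mounted at the origin on a cart in front of the work surface, level with it; the furniture and walls round the work are solid. World frame = base frame: x ahead of the robot, y to its left, z up, the work surface at z = 0. Lengths are in m, angles in rad, forces in N, time in s.
With the tool pointing down it reaches from about 0.425 to 0.875 m from the base axis. Payload 4.7 kg.
Tool frame: the origin (TCP) lies midway between the tips of the shut fingers; the grasp point (between the pads) lies 19 mm behind it (ctrl.grip_point_offset is the distance from the TCP to the grasp point, in m); z points along the fingers, y is the line along which they close (so a half turn about z gives the same grasp; the last joint's range is limited). The gripper opens to 87 mm and grips with 3 to 60 N. Pads are 19 mm wide; open, the fingers measure 117 mm over their backs; the gripper's body (75 mm by 190 mm) begins 51 mm behind the grasp point.
Start: joints at [1.356, 0.321, -0.07, 1.45, 0.023, 1.371, -0.057], TCP at [0.147, -0.633, 0.223] pointing down, gripper open.
Joint ranges: [-2.86, 2.86], [-0.3, 2.09], [-1.38, 1.24], [0.06, 2.45], [-1.56, 4.7], [0.09, 2.05], [-2.69, 2.69]. Speed limits (rad/s): [2.57, 2.57, 3.14, 3.14, 3.14, 3.14, 3.14].

INTERFACE

Orientations are given as a rotation vector (axis times angle).
In Python, from bench import ctrl gives the robot as it stands.
- The arm moves only by the tool move_arm, never from a script. Its argument "increments" is text: rows parted by semicolons, each of 7 numbers parted by spaces: the shift along the world's x, y, z in mm, then the turn, a rotation vector about the world's x, y, z in degrees, then the closure in counts, from 0 (fully open) to 255 (shut). A call has exactly 8 rows; each row shifts and turns the commanded pose from where the row before left it; what a row does not reach is not made up. A row lasts 1/12 s, in which the tool goes at most 41.7 mm and 7.16 degrees, less where a joint would pass 70% of its speed; a pose out of reach is approached as far as the arm can. A call with a gripper value outside its range is refused whole. The fingers move at their own pace and stop on an object; "grip_force" is the grip in N (left out, the last holds). Time passes only in rows, so rows that do not move let the fingers close, or fill a call up. It gives the time, the measured TCP pose, the force, the opening and the grip force at its end, in the units of the state.
- ctrl.get_state(): the state, without advancing time (a new reading comes with each control period).
- ctrl.get_image(name): name is "side" or "top" or "wrist"; returns a dict with "frame" (384x512x3 uint8, red, green, blue), "depth" (384x512 float32, m along the optical axis (not along the pixel's ray), 0 where there is no reading), "fx", "fy", "cx", "cy" (pixels), "position" and "orientation" of the camera in the world. Camera axes: x right, y down, z forward; pixel columns grow to the right and rows downward; lengths in m; the calibration is good to about 2 mm. A picture is of the moment at which its call begins.
- ctrl.close_job(): hands the job in; it is judged then, once.
Trained networks look in a picture, given as the dict that the camera call returned (one of the last four; its "shot" number tells which), for a name from the list of things; names that differ only in an ending like _2 or _b are one class to them, and where a whole thing is asked for, a point or a joint stands for the part that bears it (a point fixed in the world has none). Each returns a list of dicts, best first, with "score" (0 to 1); they miss things now and then, are a little off and sometimes report something else, mostly with a low value. They report only what shows in the picture. A call takes as long as a camera call.
- ctrl.find_in(target, picture): "centre" ([x, y, z] in m, in world coordinates, good to about 4 mm: the middle of the surface that is visible of it).
- ctrl.silhouettes(target, picture): "region" (384x512 bool, what is visible of it).
The state is a dict: "time": time; "joint_positions": joint angles; "qd": joint speeds; "joint_torque": joint torques, N m; "position": TCP position; "tool_rot": TCP orientation; "ft_force": force on the tool from outside, world axes, zero at the start; "torque": the same for the moment, N m; "grip_width": opening from 0.0 (shut) to 1.0 (fully open); "grip_force": force on a finger pad.
Only numpy, scipy, OpenCV 4.12 (cv2) and the standard library are available. Lean on these libraries where they do the work, as an engineer would, in place of code of your own. Each camera call takes 0.05 s, during which the arm holds its last target. There are 200 camera calls.

TASK

Get the tube mixer ready to run: first push the blue post on the free end of the swinging hold-down bar until the bar lies over the tube caps, fully against its stop. Then, with the black speed knob still pushed in, turn it clockwise until its white pointer is on the green mark, letting go and taking it again part-way, and only then pull it straight up as far as it goes to lock it. Leave the other things on the bench where they are.

Things in the scene. Friction and masses are not known exactly. Their poses are not given: they have to be found in the camera images.
- hold_bar (a joint): Angle (rad) of the aluminium hold-down bar about its upright pin at the left rear of the mixer: 0 = against the stop, over the tube caps; up to 1.35 = swung open toward the front. Starts open at 0.75 to 1.15. It turns clockwise seen from above as it opens, so closing it is counter-clockwise. It stays where left; about 1 N at the post moves it.
- bar_pivot (a point): The bar's pin, at the height of the bar's top face (137 mm above the bench). Its frame is the mixer's: x from the mixer's front to its rear, y to its left, z up. From here the closed bar points along -y of this frame. The bar is 18 mm wide, 10 mm thick, its free end 174 mm from the pin.
- bar_post (a point): Centre of the round upright blue post (15 mm diameter, 36 mm tall, top 172 mm above the bench, 148 mm from the pin) on the bar's free end; this point is 159 mm above the bench, the bar's top face is at 137 mm, the tube caps under the closed bar at 120 mm. The closed bar's stop is a fixed post behind its end, 131 mm high.
- knob_turn (a joint): Angle (rad) of the speed knob, growing clockwise seen from above; 0 to 4.7, starts at 0.05 to 0.45. It stays where left; light friction (0.06 N m).
- knob_pull (a joint): How far (m) the knob is pulled up: 0 = pushed in, 0.010 = out at its stop, locked. Friction of about 4 N holds it wherever it is left. In this model it can be pulled up at any angle, and still turns when it is out.
- knob_grip (a point): Point on the upright axis of the round black knob, at the middle of the height to grip: 131 mm above the bench with the knob in. The grip is a ribbed cylinder of 39 mm diameter, from 20 mm below this point to 15 mm above it; below it is a skirt of 49 mm diameter, 6 mm high. It stands on the flat console top, 100 mm above the bench. With the bar closed the blue post is about 98 mm from this axis.
- knob_pointer (a point): Tip of the knob's white pointer, 31 mm out from the knob's axis, just above the ring; a white line runs on from it up the knob's side and across its top. Turns with the knob.
- set_mark (a point): Inner end of the 7.5 mm wide green mark on the flat metal ring round the knob, 31 mm out from the knob's axis. The ring is fixed and cannot be moved; its angle differs from start to start. The pointer has to turn 1.65 to 2.75 rad clockwise to come to it.
- mixer: The tube mixer: white, 180 mm deep (x), 300 mm wide (y), fixed to the bench; platform at its left, 30 mm high, carrying a white rack of purple-capped tubes (all fixed); console at its right, 100 mm high. Origin at the centre of its underside; x points from its front to its rear, y to its left.
- timer: Bystander: cream timer standing on edge, 36 x 66 x 73 mm, origin under its centre.
- tape_roll: Bystander: roll of brown tape lying flat, 92 mm diameter, 48 mm high, origin under its centre.
- marker_red: Bystander: black marker pen with red cap, 126 mm long, lying along its y, origin under its centre.
- dropper_bottle_1: Bystander: white dropper bottle with a blue band, 26 mm diameter, 75 mm tall, origin under its centre.
- dropper_bottle_2: Bystander: white dropper bottle with a yellow band, 26 mm diameter, 73 mm tall, origin under its centre.
- stapler: Bystander: blue and black stapler, 32 x 130 x 38 mm, long along its y, origin under its centre.
- test_cassette: Bystander: flat white test cassette, 22 x 90 x 10 mm, long along its y, origin under its centre.

How it is judged:
By the outcome, as a careful person would: the job done as asked, in the order asked, and still so for the second after the job is handed in, with the robot touching nothing.
It also fails if it takes over 61 s, if anything falls off the work surface, if the arm or the gripper's body presses on something with over 40 N, if the wrist force passes 120 N, or if a joint passes its speed limit or range.

## Working session

There is one attempt and no reset: what is moved stays moved. The work goes in short steps, Python scripts to look and compute and a tool call to move; the robot and the scene stay as the last step left them, time stands still between calls to the robot, and variables do not carry over. Pictures are saved under pics/ and viewed, at most 10 in all, crops included, and the job is handed in when it is done.

Besides the shell and the picture viewer there is one more tool, called after ">>>" as a command line: name --argument value ..., lists and objects as JSON in quotes. move_arm: Moves the arm, as the interface text tells. Its arguments: {"type":"object","properties":{"increments":{"type":"string"},"grip_force":{"type":"number"}},"required":["increments"]}

```bash
ls; mkdir -p pics; cat > h.py <<'E'
import numpy as np,cv2
from scipy.spatial.transform import Rotation as R
from bench import ctrl
def rot(o):
    o=np.array(o,float)
    return o if o.shape==(3,3) else (R.from_rotvec(o) if o.size==3 else R.from_quat(o)).as_matrix()
def pts(im):
    d=im['depth'];v,u=np.mgrid[:384,:512]
    p=np.stack([(u-im['cx'])/im['fx']*d,(v-im['cy'])/im['fy']*d,d],-1)
    return p@rot(im['orientation']).T+im['position']
def proj(im,p):
    c=(np.array(p)-im['position'])@rot(im['orientation'])
    return c[...,0]/c[...,2]*im['fx']+im['cx'],c[...,1]/c[...,2]*im['fy']+im['cy']
E
python3 - <<'E'
from h import *
np.set_printoptions(precision=4,suppress=True)
s=ctrl.get_state();print(s['position'],s['tool_rot'],s['time'])
ims=[]
for c in ['top','side']:
    im=ctrl.get_image(c);ims.append(im['frame']);print(c,im['position'],im['orientation'],im['fx'])
    cv2.imwrite(f'pics/{c}0.png',im['frame'][:,:,::-1])
    for t in ['bar_pivot','bar_post','knob_grip','knob_pointer','set_mark','mixer']:
        for r in ctrl.find_in(t,im)[:2]:print(t,np.array(r['centre']),round(r['score'],2),np.array(proj(im,r['centre'])).round())
E
```

```text
pics
[ 0.1473 -0.6325  0.2215] [-3.1191 -0.3585  0.0005] 0.0
top [ 0.4073 -0.053   1.1246] [-2.1196  2.1559 -0.2122] 360.36212438647294
bar_pivot [ 0.5607 -0.0154  0.0789] 0.93 [234. 205.]
bar_post [0.51   0.0464 0.136 ] 0.89 [211. 220.]
knob_grip [ 0.5633 -0.0126  0.0811] 0.4 [233. 204.]
knob_pointer [ 0.6197 -0.0885  0.142 ] 0.81 [260. 180.]
knob_pointer [ 0.6248 -0.0924  0.098 ] 0.67 [260. 182.]
set_mark [ 0.6242 -0.0934  0.1   ] 0.71 [261. 182.]
mixer [ 0.5599 -0.0123  0.0798] 0.82 [233. 205.]
side [1.0204 0.6557 0.9702] [-0.7027 -2.6262  1.1053] 373.1362766875659
bar_pivot [0.565  0.0494 0.0679] 0.69 [281. 228.]
bar_post [0.5145 0.0499 0.1305] 0.93 [296. 208.]
knob_grip [ 0.6228 -0.0843  0.1333] 0.64 [244. 193.]
knob_pointer [ 0.6283 -0.0843  0.135 ] 0.54 [243. 194.]
knob_pointer [ 0.5816 -0.3773  0.0417] 0.51 [217. 160.]
mixer [0.5651 0.0458 0.0656] 0.96 [281. 228.]
```

View pics/top0.png

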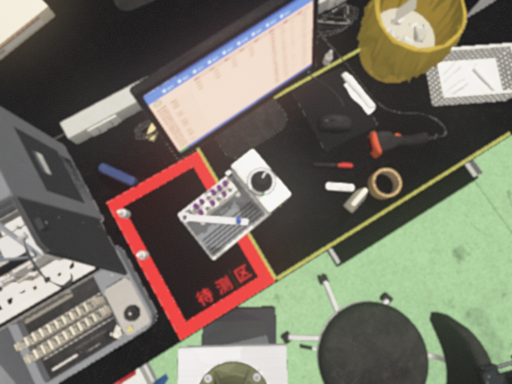

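View pics/side0.png

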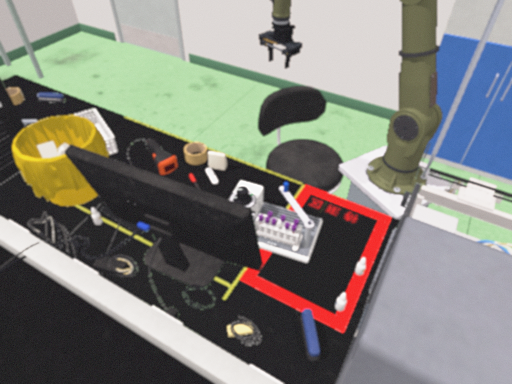

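```bash
python3 - <<'E'
from h import *
np.set_printoptions(precision=4,suppress=True)
im=ctrl.get_image('top');P=pts(im);f=im['frame']
cv2.imwrite('pics/crop1.png',cv2.resize(f[130:270,160:310],(750,700)[:2],interpolation=cv2.INTER_CUBIC)[:600,:,::-1])
for t in ['mixer','bar_post','knob_grip','hold_bar','set_mark','knob_pointer']:
    for r in ctrl.silhouettes(t,im)[:1]:
        m=r['region'];q=P[m];v,u=np.nonzero(m);print(t,r['score'],m.sum(),u.mean(),v.mean(),np.median(q,0),q[:,2].min(),q[:,2].max())
        if t=='mixer':
            qq=q[(q[:,2]>.02)&(q[:,2]<.2)];print(cv2.minAreaRect((qq[:,:2]*1000).astype(np.float32)))
            c=q[abs(q[:,2]-.1)<.006];print('console',cv2.minAreaRect((c[:,:2]*1000).astype(np.float32)),np.median(c[:,2]))
        if t in('bar_post','knob_grip','hold_bar'):
            h=q[:,2].max()-.012;print(' toppts',q[q[:,2]>h].mean(0))
# blue post pixels
hsv=cv2.cvtColor(f,cv2.COLOR_RGB2HSV);sub=np.zeros((384,512),bool);sub[170:250,200:270]=1
b=sub&(hsv[...,0]>100)&(hsv[...,0]<130)&(hsv[...,1]>110);v,u=np.nonzero(b);print('blue',u.mean(),v.mean(),P[b])
# tall stuff within .3 of mixer
near=(np.hypot(P[...,0]-.56,P[...,1]+.015)<.35)&(P[...,2]>.18)
q=P[near];print('tall',len(q));
for z in(.18,.25,.3,.35,.4):
    k=q[q[:,2]>z]
    if len(k):print(z,cv2.boxPoints(cv2.minAreaRect((k[:,:2]*1000).astype(np.float32))),k[:,2].max())
E
```

```text
mixer 0.7 6030 233.94626865671643 204.68059701492538 [ 0.5615 -0.0147  0.0772] -0.006330521029961345 1.1245773213335672
((564.1683349609375, -8.524139404296875), (181.90113830566406, 299.75665283203125), 37.871097564697266)
console ((584.175537109375, -35.89903259277344), (179.64401245117188, 230.92393493652344), 39.40979766845703) 0.09898395717816266
bar_post 0.58 462 211.982683982684 219.42640692640694 [0.5121 0.0456 0.1355] 0.1254872384931227 1.1245773213335672
 toppts [ 0.4073 -0.053   1.1246]
knob_grip 0.72 252 261.0436507936508 180.62698412698413 [ 0.6196 -0.0926  0.1426] 0.09575769860303418 1.1245773213335672
 toppts [ 0.4073 -0.053   1.1246]
hold_bar 0.93 458 212.60917030567686 219.42139737991266 [0.5122 0.0443 0.1355] 0.12599409005986573 1.1245773213335672
 toppts [ 0.4073 -0.053   1.1246]
set_mark 0.52 152 263.49342105263156 179.92105263157896 [ 0.6314 -0.1066  0.1008] 0.09558508889788642 1.1245773213335672
knob_pointer 0.57 256 261.13671875 180.82421875 [ 0.6194 -0.0926  0.1425] 0.09698395561988371 1.1245773213335672
blue 238.0 219.69230769230768 [[ 0.5118 -0.0254  0.1705]
[... 186 characters left out ...]
3 ]
 [ 0.5063 -0.0307  0.1714]
 [ 0.5038 -0.0253  0.1704]
 [ 0.5037 -0.028   0.1714]
 [ 0.5036 -0.0307  0.1715]
 [ 0.5011 -0.028   0.1706]]
tall 8803
0.18 [[ 407.3068  -53.0317]
 [ 902.6785 -103.3843]
 [ 932.1348  186.4078]
 [ 436.7631  236.7605]] 1.1245773213335672
0.25 [[407.3069 -53.0317]
 [906.8394 -79.3084]
 [921.2634 194.9003]
 [421.731  221.177 ]] 1.1245773213335672
0.3 [[407.3069 -53.0317]
 [908.5239 -63.1985]
 [913.8611 199.9186]
 [412.644  210.0854]] 1.1245773213335672
0.35 [[404.0579 198.0811]
 [407.3068 -53.0317]
 [910.0483 -46.5271]
 [906.7994 204.5856]] 1.1245773213335672
0.4 [[407.3069 -53.0317]
 [407.3069 -53.0317]
 [407.3069 -53.0317]
 [407.3069 -53.0317]] 1.1245773213335672
```

View pics/crop1.png

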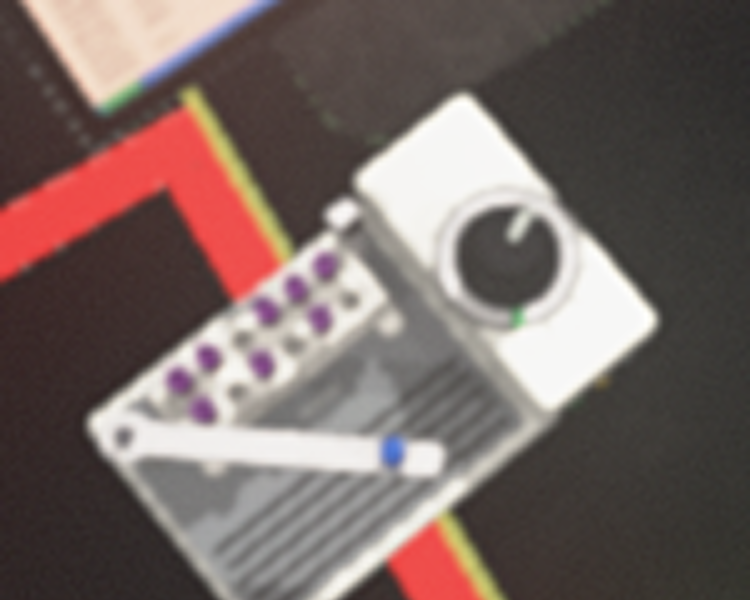

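```bash
python3 - <<'E'
from h import *
np.set_printoptions(precision=4,suppress=True)
im=ctrl.get_image('top');P=pts(im);ok=im['depth']>0
Rm=rot(im['orientation'])
def at(u,v,z):
    d=Rm@np.array([(u-im['cx'])/im['fx'],(v-im['cy'])/im['fy'],1]);return im['position']+d*(z-im['position'][2])/d[2]
piv=at(184.6,217,.137);post=at(238.4,219.9,.172);print('piv',piv,'post',post,np.linalg.norm((post-piv)[:2]),np.degrees(np.arctan2(*(post-piv)[1::-1])))
yaw=np.radians(37.9);c=np.array([.564,-.0085])
k=ok&(np.hypot(P[...,0]-.62,P[...,1]+.0926)<.03)&(P[...,2]>.135)
print('knob',cv2.minEnclosingCircle((P[k][:,:2]*1000).astype(np.float32)),P[k].mean(0),at(261.6,181,.146))
kn=P[k].mean(0)[:2]
g=at(263.4,193.6,.1)[:2]-kn;a=at(266,172.4,.146)[:2]-kn;print('mark ang',np.degrees(np.arctan2(g[1],g[0])),np.hypot(*g),'line ang',np.degrees(np.arctan2(a[1],a[0])),a)
for z in(.12,.17,.25,.35):
    t=ok&(P[...,2]>z);
    for n,q in(('knob',kn),('post',post[:2])):
        d=np.hypot(P[...,0]-q[0],P[...,1]-q[1]);d[~t]=9;d[k]=9
        if z<.2:d[d<.03]=9; 
        i=np.unravel_index(d.argmin(),d.shape);print(z,n,d.min(),P[i])
M=np.array([[np.cos(yaw),-np.sin(yaw)],[np.sin(yaw),np.cos(yaw)]])
print('mixer-frame piv,post,knob',*[M.T@(x[:2]-c) for x in(piv,post,kn)])
print(piv[:2]+M@[0,-.148])
E
```

```text
piv [0.5206 0.1191 0.137 ] post [ 0.5065 -0.0291  0.172 ] 0.14885145653696705 -95.42955959180351
knob ((625.3223876953125, -93.39806365966797), 20.329145431518555) [ 0.6241 -0.093   0.144 ] [ 0.6165 -0.094   0.146 ]
mark ang -168.1631652313997 0.03583775925790281 line ang -39.66170686061851 [ 0.0167 -0.0139]
0.12 knob 0.0854441623605703 [ 0.6379 -0.0086  0.1325]
0.12 post 0.03018684318746441 [0.5132 0.0003 0.136 ]
0.17 knob 0.12849656048143956 [ 0.5116 -0.0307  0.171 ]
0.17 post 0.2747015994019202 [0.7172 0.1472 0.1748]
0.25 knob 0.2358646449588681 [0.8179 0.0414 0.2501]
0.25 post 0.29282723747915484 [0.7324 0.1573 0.2506]
0.35 knob 0.26025660124256567 [0.8424 0.0487 0.3556]
0.35 post 0.3182731098674058 [0.7472 0.1791 0.3525]
mixer-frame piv,post,knob [0.0441 0.1273] [-0.058  0.019] [-0.0045 -0.1035]
[0.6115 0.0023]
```

>>> move_arm --increments "29 29 0 0 0 1 255;29 29 0 0 0 1 255;29 29 0 0 0 1 255;29 29 0 0 0 1 255;29 29 0 0 0 1 255;29 29 0 0 0 1 255;29 29 0 0 0 1 255;29 29 0 0 0 1 255" --grip_force 20

```text
time: 1.77
position: [0.3805, -0.3995, 0.223]
tool_rot: [3.087, 0.576, 0.0]
ft_force: [1.3, -0.2, -0.0]
grip_width: 0.479
grip_force: 0.0
```

>>> move_arm --increments "9 37 0 0 0 0 255;9 37 0 0 0 0 255;9 37 0 0 0 0 255;9 37 0 0 0 0 255;9 37 0 0 0 0 255;9 37 0 0 0 0 255;9 37 0 0 0 0 255;9 37 0 0 0 0 255"

```text
time: 2.43
position: [0.4515, -0.1033, 0.2229]
tool_rot: [3.087, 0.575, 0.001]
ft_force: [-0.1, -1.0, -0.3]
grip_width: 0.004
grip_force: 0.0
```

>>> move_arm --increments "5 26 0 0 0 -5 255;5 26 0 0 0 -5 255;6 24 0 0 0 -5 255;0 0 -15 0 0 -5 255;0 0 -20 0 0 -3 255;0 0 -20 0 0 0 255;0 0 -20 0 0 0 255;0 0 0 0 0 0 255"

```text
time: 3.1
position: [0.4646, -0.0289, 0.1443]
tool_rot: [-3.14, 0.051, 0.01]
ft_force: [-2.0, -0.1, -1.3]
grip_width: 0.006
grip_force: 0.0
```

```bash
python3 - <<'E'
from h import *
im=ctrl.get_image('wrist');im2=ctrl.get_image('top')
a=im['frame'];b=cv2.resize(im2['frame'][150:250,170:300],None,fx=3,fy=3)
c=np.zeros((384,512+390,3),np.uint8);c[:,:512]=a;c[:300,512:]=b
cv2.imwrite('pics/w1.png',cv2.resize(c,(800,340))[:,:,::-1])
# path
pv=np.array([.5206,.1191])
for d in np.arange(-96,-50,5.5):
    r=np.radians(d);u=np.array([np.cos(r),np.sin(r)]);t=np.array([-u[1],u[0]]);print(d,(1000*(pv+.148*u-.017*t)).round(1),d+90)
E
```

```text
-96.0 [488.2 -26.3] -6.0
-90.5 [502.3 -28.7] -0.5
-85.0 [516.6 -29.8] 5.0
-79.5 [530.9 -29.5] 10.5
-74.0 [545.1 -27.9] 16.0
-68.5 [559.  -24.8] 21.5
-63.0 [572.6 -20.5] 27.0
-57.5 [585.8 -14.9] 32.5
-52.0 [598.3  -8. ] 38.0
```

View pics/w1.png

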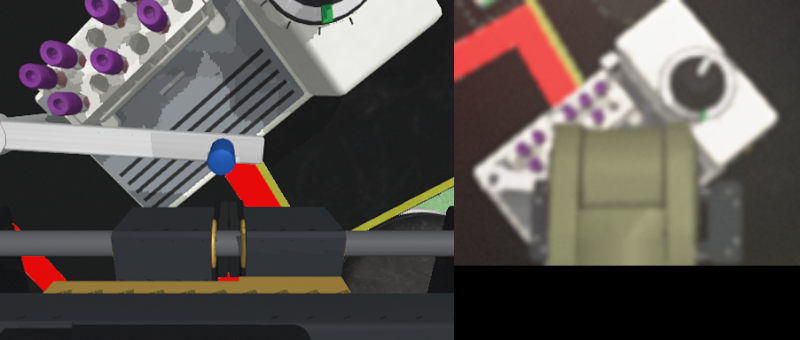

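>>> move_arm --increments "10 1 2 0 0 0 255;10 1 2 0 0 0 255;7 -1 0 0 0 2 255;7 -1 0 0 0 3 255;7 -1 0 0 0 3 255;7 0 0 0 0 3 255;7 0 0 0 0 3 255;7 0 0 0 0 3 255"

```text
time: 3.87
position: [0.5315, -0.0299, 0.153]
tool_rot: [-3.114, -0.416, -0.003]
ft_force: [-1.6, 0.4, 0.1]
grip_width: 0.006
grip_force: 0.6
```

>>> move_arm --increments "7 1 0 0 0 3 255;7 1 0 0 0 3 255;7 2 0 0 0 3 255;7 1 0 0 0 3 255;7 2 0 0 0 3 255;7 2 0 0 0 3 255;6 3 0 0 0 3 255;0 0 0 0 0 0 255"

```text
time: 4.53
position: [0.58, -0.0177, 0.1528]
tool_rot: [-2.986, -0.975, -0.005]
ft_force: [-0.5, -0.1, 0.1]
grip_width: 0.003
grip_force: 0.0
```

>>> move_arm --increments "3 2 0 0 0 1 255;3 2 0 0 0 1 255;3 2 0 0 0 0 255;3 2 0 0 0 0 255;3 2 0 0 0 0 255;3 2 0 0 0 0 255;2 1 0 0 0 0 255;0 0 0 0 0 0 255"

```text
time: 5.2
position: [0.5978, -0.0049, 0.1516]
tool_rot: [2.969, 1.026, 0.0]
ft_force: [0.2, -2.1, 0.0]
grip_width: 0.005
grip_force: 0.7
```

```bash
python3 - <<'E'
from h import *
im=ctrl.get_image('wrist');im2=ctrl.get_image('side')
a=im['frame'];b=cv2.resize(im2['frame'][160:260,220:350],None,fx=3,fy=3)
c=np.zeros((384,512+390,3),np.uint8);c[:,:512]=a;c[:300,512:]=b
cv2.imwrite('pics/w2.png',cv2.resize(c,(800,340))[:,:,::-1]);print(ctrl.get_state()['ft_force'])
E
```

```text
[ 1.07634503 -0.91443004  0.13556872]
```

View pics/w2.png

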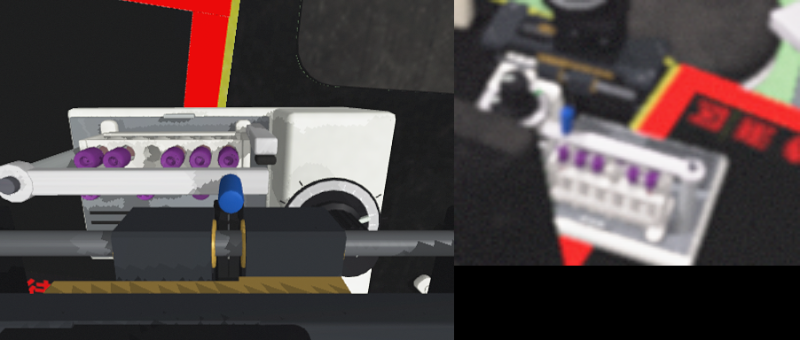

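The bar (wrist view, post at (230,190)) is nearly parallel to the rack but a gap to the stop block at (262,145) remains; keep pushing.

>>> move_arm --increments "2 2 0 0 0 0 255;2 2 0 0 0 0 255;2 2 0 0 0 0 255;2 1 0 0 0 0 255;2 1 0 0 0 0 255;0 0 0 0 0 0 255;0 0 0 0 0 0 255;0 0 0 0 0 0 255"

```text
time: 5.97
position: [0.5984, -0.0043, 0.1509]
tool_rot: [2.967, 1.017, -0.038]
ft_force: [-26.0, -13.7, 18.0]
grip_width: 0.007
grip_force: 14.8
```

>>> move_arm --increments "-8 -6 0 0 0 0 255;-10 -8 0 0 0 0 255;-10 -8 0 0 0 0 255;0 0 20 0 0 0 255;0 0 30 0 0 0 255;0 0 30 0 0 0 255;0 0 20 0 0 0 255;0 0 0 0 0 0 255"

```text
time: 6.63
position: [0.5816, -0.0181, 0.2566]
tool_rot: [2.966, 1.026, 0.013]
ft_force: [0.0, 1.1, 0.8]
grip_width: 0.005
grip_force: 0.0
```

```bash
python3 - <<'E'
from h import *
print(ctrl.get_state()['position'])
im=ctrl.get_image('wrist');a=im['frame'];print(ctrl.get_state()['ft_force'])
cv2.imwrite('pics/w3.png',a[:,:,::-1])
for t in ['bar_pivot','bar_post','knob_grip','knob_pointer','set_mark']:
    for r in ctrl.find_in(t,im)[:2]:print(t,np.array(r['centre']).round(4),round(r['score'],2),np.array(proj(im,r['centre'])).round())
P=pts(im);ok=im['depth']>0
yaw=np.radians(37.9)
hsv=cv2.cvtColor(a,cv2.COLOR_RGB2HSV)
b=ok&(hsv[...,0]>100)&(hsv[...,0]<130)&(hsv[...,1]>120)&(P[...,2]>.168)&(P[...,2]<.178)
print('posttop',P[b].mean(0),b.sum())
w=ok&(abs(P[...,2]-.137)<.004)&(P[...,1]>.0)&(P[...,0]>.5)&(P[...,0]<.66)
q=P[w][:,:2]*1000;print('bar',cv2.minAreaRect(q.astype(np.float32)),len(q))
k=ok&(np.hypot(P[...,0]-.622,P[...,1]+.093)<.03)&(abs(P[...,2]-.146)<.006)
print('knob',cv2.minEnclosingCircle((P[k][:,:2]*1000).astype(np.float32)),np.median(P[k][:,2]))
E
```

```text
[ 0.58158568 -0.01807614  0.25663519]
[-0.40580908  0.14975795 -0.20081857]
bar_pivot [ 0.5822 -0.0045  0.0931] 0.97 [246. 171.]
bar_post [0.5665 0.0619 0.135 ] 0.95 [177. 150.]
knob_grip [ 0.6304 -0.0831  0.1462] 0.81 [344. 194.]
knob_grip [ 0.5826 -0.0082  0.0917] 0.22 [249. 173.]
knob_pointer [ 0.6242 -0.0812  0.1427] 0.91 [337. 197.]
knob_pointer [ 0.632  -0.0832  0.1056] 0.46 [334. 183.]
set_mark [ 0.6303 -0.0822  0.103 ] 0.73 [332. 183.]
posttop [0.6130263  0.00414111 0.1715381 ] 247
bar ((570.0601196289062, 60.73535919189453), (27.101530075073242, 179.56454467773438), 39.44298553466797) 3425
knob ((626.1278686523438, -93.92485046386719), 20.37433433532715) 0.14546281529312644
```

View pics/w3.png

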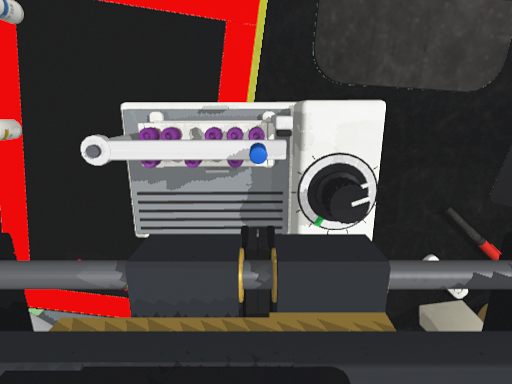

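```bash
python3 - <<'E'
from h import *
np.set_printoptions(precision=1,suppress=True,linewidth=160)
im=ctrl.get_image('wrist');P=pts(im);a=im['frame']
yaw=np.radians(37.9);M=np.array([[np.cos(yaw),-np.sin(yaw)],[np.sin(yaw),np.cos(yaw)]])
def mf(p): return np.c_[(p[...,:2]-[.564,-.0085]).reshape(-1,2)@M,p[...,2].ravel()]*1000
for col in (120,200,275,282):
    print(col);print(np.c_[np.arange(112,166,3),mf(P[112:166:3,col])])
# mixer rear edge line & bar edge line, in world
def fit(mask):
    q=mf(P[mask])[:,:2];v=np.polyfit(q[:,1],q[:,0],1);return np.degrees(v[0]),len(q)
u=np.arange(512)[None]+np.zeros((384,1));z=P[...,2]
Q=mf(P).reshape(384,512,3)
bar=(abs(Q[...,2]-137)<4)&(u>115)&(u<280)&(Q[...,0]>25)&(Q[...,0]<65)
e1=[];e2=[];
for c in range(115,280):
    r=np.nonzero(bar[:,c])[0]
    if len(r):e1.append(Q[r[0],c]);e2.append(Q[r[-1],c])
for e in(e1,e2):
    e=np.array(e);p=np.polyfit(e[:,1],e[:,0],1);print('bar edge slope deg',np.degrees(p[0]),p[1])
con=(abs(Q[...,2]-100)<4)&(u>300)&(u<380)
e=np.array([Q[np.nonzero(con[:,c])[0][0],c] for c in range(302,378)]);p=np.polyfit(e[:,1],e[:,0],1);print('console rear edge slope',np.degrees(p[0]),p[1])
E
```

```text
120
[[112.   71.9 160.3  -1.3]
 [115.   68.2 160.    0.2]
 [118.   64.4 160.2   0.9]
 [121.   60.6 161.1  -0.3]
 [124.   56.8 161.6  -0.2]
 [127.   53.  161.8   0.4]
 [130.   49.2 162.2   0.5]
 [133.   52.8 122.8  91.1]
 [136.   53.8 103.8 134.8]
 [139.   51.4 103.2 137. ]
 [142.   48.9 103.2 137.6]
 [145.   45.9 104.6 135.1]
 [148.   43.3 104.7 135.7]
 [151.   40.8 104.6 136.6]
 [154.   38.1 104.9 136.6]
 [157.   13.6 166.4   0.4]
 [160.    9.6 166.8   0.5]
 [163.    5.4 167.4   0.3]]
200
[[112.   72.9  50.9  30.3]
 [115.   69.4  51.   30.9]
 [118.   66.9  46.1  58.3]
 [121.   65.1  40.3  90.8]
 [124.   59.3  50.2  37.9]
 [127.   55.8  50.5  36.8]
 [130.   52.5  50.1  39.8]
 [133.   50.2  47.6  54.6]
 [136.   54.1  32.9 134.4]
 [139.   51.6  32.9 135.6]
 [142.   49.2  32.7 137.2]
 [145.   46.5  32.8 137.2]
 [148.   43.8  33.  136.6]
 [151.   41.1  33.2 136.5]
 [154.   38.4  33.4 136. ]
 [157.   33.1  36.6 119.7]
 [160.   29.4  37.6 115.1]
 [163.   11.2  53.9  29.8]]
275
[[112.   74.  -36.2  76.9]
 [115.   71.  -36.2  78.8]
 [118.   68.4 -35.7  89.7]
 [121.   65.4 -35.7  90.4]
 [124.
[... 339 characters left out ...]
90.7]
 [163.   11.6 -40.   29.4]]
282
[[112.   74.9 -39.6 129.6]
 [115.   72.4 -39.5 132.7]
 [118.   69.8 -39.7 130.7]
 [121.   67.2 -39.8 130.5]
 [124.   64.6 -39.8 130.6]
 [127.   62.3 -39.5 135.1]
 [130.   59.7 -39.6 135.1]
 [133.   48.6 -47.7  29.8]
 [136.   54.6 -39.6 136.6]
 [139.   52.  -39.7 136.2]
 [142.   49.3 -39.8 135.7]
 [145.   46.7 -39.9 136.3]
 [148.   44.2 -39.9 137.3]
 [151.   41.7 -39.8 138.4]
 [154.   38.7 -40.1 136. ]
 [157.   19.1 -48.6  29. ]
 [160.   15.7 -48.5  31. ]
 [163.   11.9 -48.6  30.7]]
bar edge slope deg -0.28942167375691463 54.36661473506011
bar edge slope deg -2.978039487440291 40.69856727223994
console rear edge slope -10.435816668189679 69.73923256381275
```

```bash
python3 - <<'E'
from h import *
im=ctrl.get_image('wrist');P=pts(im);a=im['frame']
cv2.imwrite('pics/c4.png',cv2.resize(a[95:175,235:315],(640,640),interpolation=cv2.INTER_NEAREST)[:600,:,::-1])
yaw=np.radians(37.9);M=np.array([[np.cos(yaw),-np.sin(yaw)],[np.sin(yaw),np.cos(yaw)]])
for r in range(124,140): print(r,[(int((P[r,c,:2]-[.564,-.0085])@M[:,0]*1000),int(P[r,c,2]*1000)) for c in range(272,296,2)])
E
```

```text
124 [(62, 91), (62, 90), (59, 40), (59, 29), (64, 129), (64, 130), (64, 128), (64, 132), (64, 130), (64, 130), (64, 130), (64, 131)]
125 [(61, 90), (61, 91), (58, 40), (58, 30), (63, 126), (64, 133), (64, 132), (64, 132), (64, 132), (64, 134), (64, 132), (58, 25)]
126 [(60, 90), (60, 91), (57, 40), (57, 30), (63, 134), (63, 135), (63, 134), (63, 134), (63, 135), (63, 135), (63, 135), (63, 133)]
127 [(59, 89), (59, 90), (56, 39), (55, 29), (62, 134), (62, 134), (62, 135), (62, 135), (62, 135), (62, 135), (62, 134), (62, 135)]
128 [(58, 90), (58, 91), (55, 39), (54, 31), (61, 135), (61, 135), (61, 135), (61, 135), (61, 136), (61, 134), (61, 135), (61, 135)]
129 [(57, 90), (57, 91), (54, 39), (53, 30), (60, 133), (60, 135), (60, 133), (60, 135), (60, 135), (60, 134), (60, 134), (60, 135)]
130 [(56, 91), (56, 89), (52, 38), (52, 28), (59, 134), (59, 136), (59, 135), (59, 134), (59, 135), (59, 136), (59, 133), (59, 136)]
131 [(55, 91), (55, 90), (51, 38), (51, 30), (58, 134), (59, 135), (58, 135), (59, 135), (59, 135), (58, 134), (59, 135), (58, 134)]
132 [(54, 91), (54, 89), (50, 39), (4
[... 307 characters left out ...]
, (47, 29), (47, 29), (47, 23)]
135 [(55, 129), (54, 129), (54, 128), (54, 128), (55, 129), (54, 129), (54, 128), (55, 129), (46, 28), (46, 29), (46, 29), (45, 24)]
136 [(54, 135), (54, 135), (54, 134), (54, 136), (54, 134), (54, 135), (54, 134), (54, 134), (54, 134), (45, 31), (44, 27), (44, 25)]
137 [(53, 135), (53, 136), (53, 136), (53, 134), (53, 134), (53, 137), (53, 136), (53, 136), (53, 135), (44, 30), (43, 28), (43, 25)]
138 [(52, 135), (53, 137), (52, 136), (52, 136), (52, 135), (53, 136), (53, 136), (53, 136), (52, 135), (42, 30), (42, 29), (42, 23)]
139 [(52, 136), (52, 136), (52, 137), (52, 138), (52, 137), (52, 136), (52, 136), (52, 136), (52, 135), (41, 30), (41, 28), (41, 24)]
```

View pics/c4.png

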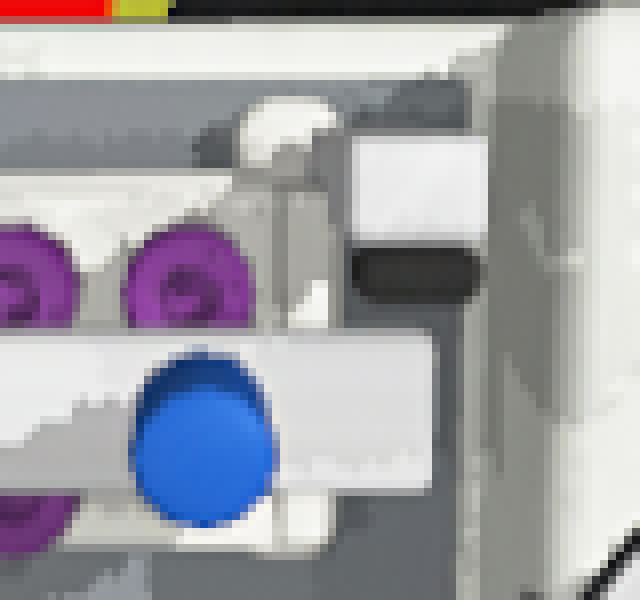

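```bash
python3 - <<'E'
from h import *
im=ctrl.get_image('wrist');P=pts(im);a=im['frame'];z=P[...,2]*1000
u=np.arange(512)[None]+np.zeros((384,1));v=np.arange(384)[:,None]+np.zeros((1,512))
def line(n,q):
    q=np.array(q)[:,:2]*1000;l=cv2.fitLine(q.astype(np.float32),cv2.DIST_HUBER,0,.01,.01).ravel();d=np.degrees(np.arctan2(l[1],l[0]))%180
    print(n,len(q),round(d,2),'rms',np.std((q-l[2:])@[-l[1],l[0]]).round(2))
con=cv2.morphologyEx(((abs(z-99)<5)&(u>285)).astype(np.uint8),cv2.MORPH_OPEN,np.ones((3,3)))
print('rows/cols',np.nonzero(con)[0].min(),np.nonzero(con)[0].max(),np.nonzero(con)[1].min(),np.nonzero(con)[1].max())
line('console rear',[P[np.nonzero(con[:,c])[0][0],c] for c in range(306,376)])
line('console right',[P[r,np.nonzero(con[r])[0][-1]] for r in range(110,225)])
line('console left',[P[r,np.nonzero(con[r])[0][0]] for r in range(112,145)])
bar=(abs(z-136.5)<3)&(v>130)&(v<165)
line('bar rear',[P[np.nonzero(bar[:,c])[0][0],c] for c in range(118,284) if bar[:,c].any()])
line('bar front',[P[np.nonzero(bar[:,c])[0][-1],c] for c in range(118,240) if bar[:,c].any()])
pl=(abs(z-30)<4)&(u<290)
line('plat rear',[P[np.nonzero(pl[:,c])[0][0],c] for c in range(130,270)])
line('plat front',[P[np.nonzero(pl[:234,c])[0][-1],c] for c in range(140,240)])
line('stop pad',[P[131,c] for c in range(280,294)])
E
```

```text
rows/cols 95 241 300 391
console rear 70 128.14 rms 0.52
console right 115 38.15 rms 0.76
console left 33 37.69 rms 0.35
bar rear 166 128.23 rms 0.66
bar front 122 128.04 rms 0.35
plat rear 140 128.63 rms 1.07
plat front 100 127.96 rms 0.96
stop pad 14 127.79 rms 5.28
```

```bash
cat > ang.py <<'E'
from h import *
def ang(z_tip=.106,show=True,lift=0.):
    im=ctrl.get_image('wrist');P=pts(im);a=im['frame'];Rm=rot(im['orientation']);v,u=np.mgrid[:384,:512]
    def plane(z):
        d=np.stack([(u-im['cx'])/im['fx'],(v-im['cy'])/im['fy'],np.ones(u.shape)],-1)@Rm.T
        return (im['position']+d*((z-im['position'][2])/d[...,2])[...,None])[...,:2]
    h=cv2.cvtColor(a,cv2.COLOR_RGB2HSV).astype(int);z=P[...,2]
    zt=.146+lift
    X=plane(zt);near=np.hypot(X[...,0]-.6255,X[...,1]+.0935)<.035
    top=near&(abs(z-zt)<.005)
    top=cv2.morphologyEx(top.astype(np.uint8),cv2.MORPH_CLOSE,np.ones((3,3)))>0
    c,r=cv2.minEnclosingCircle((X[top]*1000).astype(np.float32));c=np.array(c);print('knob centre',c,r)
    D=lambda Y:Y*1000-c
    g=np.abs(np.hypot(*np.moveaxis(D(plane(.101)),-1,0))-35)<9
    g&=(h[...,0]>40)&(h[...,0]<85)&(h[...,1]>100)&(h[...,2]>60)
    G=D(plane(.101))[g].mean(0);ga=np.degrees(np.arctan2(G[1],G[0]));print('mark',ga,np.hypot(*G),g.sum())
    rt=np.hypot(*np.moveaxis(D(X),-1,0));w=top&(rt<18)&(h[...,2]>130)
    W=D(X)[w];l=cv2.fitLine(W.astype(np.float32),cv2.DIST_HUBER,0,.01,.01).ravel();s=np.sign(l[:2]@W.mean(0))
    la=np.degrees(np.arctan2(s*l[1],s*l[0]));print('line',la,'mean dir',np.degrees(np.arctan2(*W.mean(0)[::-1])),W.mean(0),len(W))
    print('turn cw deg',(la-ga)%360,'top z',np.median(z[top]))
    return im
E
python3 - <<'E'
from ang import *
im=ang();print(ctrl.get_state()['joint_positions'])
cv2.imwrite('pics/k5.png',cv2.resize(im['frame'][140:240,285:395],(770,600)[::1],interpolation=cv2.INTER_CUBIC)[:,:,::-1])
E
```

```text
knob centre [626.20739746 -92.11427307] 20.314373016357422
mark -168.6623626553817 37.82869003751786 62
line -30.640809303040395 mean dir -43.033248404030616 [ 7.65754076 -7.14908451] 77
turn cw deg 138.02155335234133 top z 0.1454588781479762
[ 0.65610996  0.23536847 -0.7823814   1.56732215  0.16690973  1.40920018
 -1.04506624]
```

View pics/k5.png

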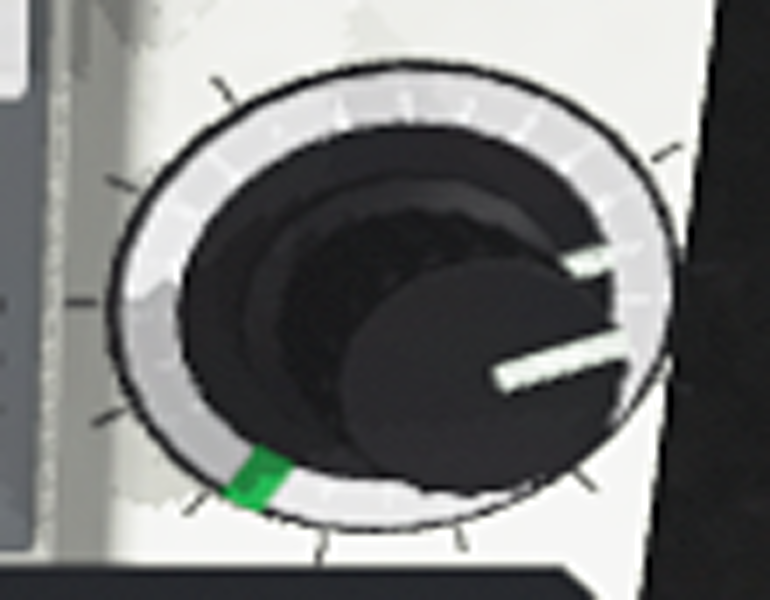

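>>> move_arm --increments "11 -19 0 0 0 5 0;11 -19 0 0 0 5 0;11 -19 0 0 0 5 0;11 -19 0 0 0 5 0;0 0 -20 0 0 5 0;0 0 -20 0 0 5 0;0 0 -20 0 0 0 0;0 0 0 0 0 0 0"

```text
time: 7.8
position: [0.6208, -0.0953, 0.1868]
tool_rot: [-2.598, -1.756, 0.008]
ft_force: [-1.3, -1.3, -1.2]
grip_width: 0.523
grip_force: 0.0
```

>>> move_arm --increments "0 0 0 0 0 0 0;0 0 0 0 0 0 0;0 0 0 0 0 0 0;0 0 -10 0 0 0 0;0 0 -10 0 0 0 0;0 0 0 0 0 0 0;0 0 0 0 0 0 0;0 0 0 0 0 0 0"

```text
time: 8.47
position: [0.6233, -0.0951, 0.1714]
tool_rot: [-2.603, -1.759, 0.0]
ft_force: [-0.5, 0.2, 0.6]
grip_width: 0.986
grip_force: 0.0
```

>>> move_arm --increments "2 1 -14 0 0 0 0;0 0 -14 0 0 0 0;0 0 -14 0 0 0 0;0 0 -8 0 0 0 0;0 0 -4 0 0 0 0;0 0 0 0 0 0 0;0 0 0 0 0 0 100;0 0 0 0 0 0 120" --grip_force 15

```text
time: 9.13
position: [0.6259, -0.094, 0.1182]
tool_rot: [2.602, 1.759, 0.001]
ft_force: [0.2, 0.2, -0.4]
grip_width: 0.921
grip_force: 0.0
```

>>> move_arm --increments "0 0 0 0 0 0 160;0 0 0 0 0 0 200;0 0 0 0 0 0 255;0 0 0 0 0 0 255;0 0 0 0 0 0 255;0 0 0 0 0 0 255;0 0 -1 0 0 0 255;0 0 -1 0 0 0 255"

```text
time: 9.8
position: [0.6254, -0.094, 0.1173]
tool_rot: [2.602, 1.759, -0.001]
ft_force: [-5.4, -0.2, 13.5]
grip_width: 0.445
grip_force: 15.0
```

>>> move_arm --increments "0 0 0 0 0 -4 255;0 0 0 0 0 -5 255;0 0 0 0 0 -5 255;0 0 0 0 0 -5 255;0 0 0 0 0 -5 255;0 0 0 0 0 -5 255;0 0 0 0 0 -5 255;0 0 0 0 0 -4 255"

```text
time: 10.47
position: [0.6249, -0.0936, 0.1173]
tool_rot: [3.035, 0.81, -0.002]
ft_force: [-5.8, 0.9, 9.7]
grip_width: 0.446
grip_force: 15.0
```

>>> move_arm --increments "0 0 0 0 0 -5 255;0 0 0 0 0 -5 255;0 0 0 0 0 -5 255;0 0 0 0 0 -5 255;0 0 0 0 0 -5 255;0 0 0 0 0 -5 255;0 0 0 0 0 -4 255;0 0 0 0 0 0 255"

```text
time: 11.13
position: [0.6248, -0.093, 0.1173]
tool_rot: [-3.14, 0.11, 0.002]
ft_force: [-5.6, 0.9, 10.4]
grip_width: 0.442
grip_force: 15.0
```

>>> move_arm --increments "0 0 0 0 0 0 150;0 0 0 0 0 0 80;0 0 0 0 0 0 0;0 0 0 0 0 0 0;0 0 0 0 0 0 0;0 0 0 0 0 0 0;0 0 0 0 0 0 0;0 0 2 0 0 0 0"

```text
time: 11.8
position: [0.6251, -0.0941, 0.117]
tool_rot: [-3.14, 0.107, 0.002]
ft_force: [-0.6, 0.2, -0.3]
grip_width: 0.886
grip_force: 0.0
```

>>> move_arm --increments "0 0 15 0 0 0 0;0 0 25 0 0 7 0;0 0 25 0 0 7 0;0 0 25 0 0 7 0;-20 -10 20 0 0 7 0;-20 -10 20 0 0 7 0;0 0 0 0 0 0 0;0 0 0 0 0 0 0"

```text
time: 12.47
position: [0.5857, -0.1152, 0.2491]
tool_rot: [3.026, 0.836, 0.004]
ft_force: [-0.4, -0.2, -0.9]
grip_width: 1.001
grip_force: 0.0
```

```bash
python3 - <<'E'
from ang import *
print(ctrl.get_state()['position'],ctrl.get_state()['tool_rot'])
im=ang()
cv2.imwrite('pics/k6.png',im['frame'][:,:,::-1])
E
```

```text
[ 0.58571524 -0.11521737  0.24914532] [3.02561781 0.83636421 0.00368256]
knob centre [626.32440186 -93.94578552] 19.786922454833984
mark -171.75503483029064 37.680089345948154 73
line -103.3536938831155 mean dir -105.99842003235518 [-2.82124441 -9.83987257] 87
turn cw deg 68.40134094717514 top z 0.14545728181884876
```

View pics/k6.png

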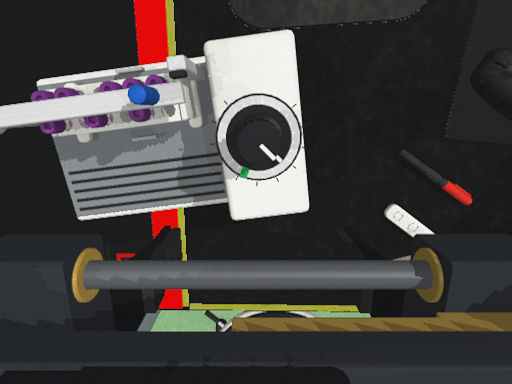

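>>> move_arm --increments "13 7 0 0 0 7 0;13 7 0 0 0 7 0;14 7 0 0 0 7 0;0 0 -20 0 0 7 0;0 0 -25 0 0 5 0;0 0 -25 0 0 0 0;0 0 -20 0 0 0 0;0 0 0 0 0 0 0"

```text
time: 13.18
position: [0.6221, -0.0919, 0.1511]
tool_rot: [-2.656, -1.664, 0.011]
ft_force: [-1.0, 0.3, -1.0]
grip_width: 0.995
grip_force: 0.0
```

>>> move_arm --increments "0 0 0 0 0 0 0;0 0 0 0 0 0 0;0 0 0 0 0 0 0;0 0 0 0 0 0 0;0 0 -10 0 0 0 0;0 0 -10 0 0 0 0;0 0 -10 0 0 0 0;0 0 0 0 0 0 0"

```text
time: 13.85
position: [0.6235, -0.0933, 0.1244]
tool_rot: [-2.66, -1.666, 0.006]
ft_force: [-0.8, -1.2, -0.7]
grip_width: 1.0
grip_force: 0.0
```

>>> move_arm --increments "1 0 -5 0 0 0 0;0 0 -2 0 0 0 0;0 0 0 0 0 0 0;0 0 0 0 0 0 0;0 0 0 0 0 0 0;0 0 0 0 0 0 120;0 0 0 0 0 0 160;0 0 0 0 0 0 200"

```text
time: 14.52
position: [0.6265, -0.0931, 0.1208]
tool_rot: [2.662, 1.667, 0.0]
ft_force: [0.1, 1.0, 0.3]
grip_width: 0.849
grip_force: 0.0
```

>>> move_arm --increments "0 0 0 0 0 0 255;0 0 0 0 0 0 255;0 0 0 0 0 0 255;0 0 0 0 0 0 255;0 0 0 0 0 0 255;0 0 -1 0 0 0 255;0 0 -1 0 0 0 255;0 0 0 0 0 0 255"

```text
time: 15.18
position: [0.626, -0.0928, 0.1203]
tool_rot: [2.663, 1.667, -0.002]
ft_force: [-5.0, 0.6, 9.5]
grip_width: 0.442
grip_force: 15.0
```

>>> move_arm --increments "0 0 0 0 0 -4 255;0 0 0 0 0 -5 255;0 0 0 0 0 -5 255;0 0 0 0 0 -5 255;0 0 0 0 0 -5 255;0 0 0 0 0 -5 255;0 0 0 0 0 -5 255;0 0 0 0 0 -5 255"

```text
time: 15.85
position: [0.6261, -0.0929, 0.1203]
tool_rot: [3.067, 0.677, -0.001]
ft_force: [-4.0, 0.4, 9.4]
grip_width: 0.445
grip_force: 15.0
```

>>> move_arm --increments "0 0 0 0 0 -5 255;0 0 0 0 0 -5 255;0 0 0 0 0 -5 255;0 0 0 0 0 -5 255;0 0 0 0 0 -5 255;0 0 0 0 0 -4 255;0 0 0 0 0 0 255;0 0 0 0 0 0 255"

```text
time: 16.52
position: [0.6261, -0.0931, 0.1203]
tool_rot: [3.139, -0.107, -0.001]
ft_force: [-5.2, 0.3, 8.1]
grip_width: 0.444
grip_force: 15.0
```

>>> move_arm --increments "0 0 0 0 0 0 150;0 0 0 0 0 0 80;0 0 0 0 0 0 0;0 0 0 0 0 0 0;0 0 0 0 0 0 0;0 0 0 0 0 0 0;0 0 0 0 0 0 0;0 0 2 0 0 0 0"

```text
time: 17.18
position: [0.6261, -0.093, 0.12]
tool_rot: [-3.14, 0.107, 0.002]
ft_force: [0.2, 0.4, 0.1]
grip_width: 0.886
grip_force: 0.0
```

>>> move_arm --increments "0 0 15 0 0 0 0;0 0 25 0 0 7 0;0 0 25 0 0 7 0;0 0 25 0 0 7 0;-20 -10 20 0 0 7 0;-20 -10 20 0 0 7 0;0 0 0 0 0 0 0;0 0 0 0 0 0 0"

```text
time: 17.85
position: [0.5867, -0.1142, 0.2522]
tool_rot: [3.026, 0.836, 0.004]
ft_force: [0.9, -0.5, 0.1]
grip_width: 1.0
grip_force: 0.0
```

```bash
python3 - <<'E'
from ang import *
print(ctrl.get_state()['position'])
im=ang()
cv2.imwrite('pics/k7.png',cv2.resize(im['frame'][60:220,20:330],(775,400),interpolation=cv2.INTER_CUBIC)[:,:,::-1])
E
```

```text
[ 0.58669954 -0.1141891   0.25218625]
knob centre [626.48150635 -93.89517212] 19.84896469116211
mark -171.94188216478778 38.21092991605996 66
line -171.1043813237913 mean dir -170.81223373691302 [-10.27435809  -1.66183165] 83
turn cw deg 0.8375008409964835 top z 0.14549881400118708
```

View pics/k7.png

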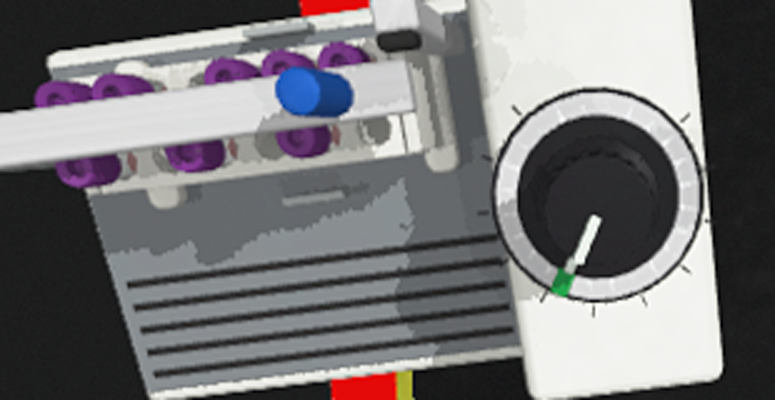

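>>> move_arm --increments "13 7 0 0 0 0 0;13 7 0 0 0 0 0;13 7 0 0 0 0 0;0 0 -20 0 0 0 0;0 0 -25 0 0 0 0;0 0 -25 0 0 0 0;0 0 -20 0 0 0 0;0 0 0 0 0 0 0"

```text
time: 18.57
position: [0.6221, -0.0908, 0.1539]
tool_rot: [-3.021, -0.841, 0.015]
ft_force: [-1.0, -0.4, -0.4]
grip_width: 1.002
grip_force: 0.0
```

>>> move_arm --increments "0 0 0 0 0 0 0;0 0 0 0 0 0 0;0 0 0 0 0 0 0;0 0 -10 0 0 0 0;0 0 -10 0 0 0 0;0 0 -10 0 0 0 0;0 0 -5 0 0 0 0;0 0 0 0 0 0 0"

```text
time: 19.23
position: [0.624, -0.0922, 0.1233]
tool_rot: [-3.025, -0.842, 0.005]
ft_force: [-0.1, -0.2, 0.6]
grip_width: 0.997
grip_force: 0.0
```

>>> move_arm --increments "0 0 0 0 0 0 0;0 0 0 0 0 0 0;0 0 0 0 0 0 120;0 0 0 0 0 0 160;0 0 0 0 0 0 200;0 0 0 0 0 0 255;0 0 0 0 0 0 255;0 0 0 0 0 0 255"

```text
time: 19.9
position: [0.6254, -0.0921, 0.1257]
tool_rot: [3.026, 0.842, 0.0]
ft_force: [1.1, 0.6, 0.5]
grip_width: 0.627
grip_force: 0.0
```

>>> move_arm --increments "0 0 0 0 0 0 255;0 0 0 0 0 0 255;0 0 0 0 0 0 255;0 0 0 0 0 0 255;0 0 2 0 0 0 255;0 0 2 0 0 0 255;0 0 2 0 0 0 255;0 0 2 0 0 0 255" --grip_force 25

```text
time: 20.57
position: [0.6256, -0.0927, 0.1335]
tool_rot: [3.026, 0.842, 0.0]
ft_force: [3.8, -2.2, -4.9]
grip_width: 0.443
grip_force: 25.0
```

>>> move_arm --increments "0 0 1 0 0 0 255;0 0 1 0 0 0 255;0 0 1 0 0 0 255;0 0 1 0 0 0 255;0 0 1 0 0 0 255;0 0 0 0 0 0 255;0 0 0 0 0 0 255;0 0 0 0 0 0 255"

```text
time: 21.23
position: [0.6254, -0.0927, 0.136]
tool_rot: [-3.026, -0.842, 0.001]
ft_force: [8.0, -3.4, -16.7]
grip_width: 0.439
grip_force: 25.0
```

>>> move_arm --increments "0 0 0 0 0 0 150;0 0 0 0 0 0 80;0 0 0 0 0 0 0;0 0 0 0 0 0 0;0 0 0 0 0 0 0;0 0 0 0 0 0 0;0 0 0 0 0 0 0;0 0 5 0 0 0 0"

```text
time: 21.9
position: [0.6247, -0.0919, 0.1431]
tool_rot: [-3.026, -0.843, 0.002]
ft_force: [-0.4, -0.4, -0.4]
grip_width: 0.886
grip_force: 0.0
```

>>> move_arm --increments "0 0 15 0 0 0 0;0 0 25 0 0 0 0;0 0 25 0 0 0 0;0 0 25 0 0 0 0;-20 -10 20 0 0 0 0;-20 -10 10 0 0 0 0;0 0 0 0 0 0 0;0 0 0 0 0 0 0"

```text
time: 22.57
position: [0.5854, -0.113, 0.2651]
tool_rot: [3.025, 0.839, 0.003]
ft_force: [-0.2, 0.7, -0.2]
grip_width: 0.996
grip_force: 0.0
```

```bash
python3 - <<'E'
from ang import *
s=ctrl.get_state();print(s['position'],s['time'])
im=ang(lift=.01);P=pts(im)
h=cv2.cvtColor(im['frame'],cv2.COLOR_RGB2HSV)
b=(h[...,0]>100)&(h[...,0]<130)&(h[...,1]>120)&(abs(P[...,2]-.172)<.005)
print('post',P[b].mean(0),b.sum())
E
```

```text
[ 0.58536031 -0.11300929  0.26508328] 22.5667
knob centre [626.40008545 -93.92567444] 19.789262771606445
mark -172.17756971962757 38.93163381197033 51
line -172.1407348951872 mean dir -170.56278646742103 [-10.08433179  -1.67618029] 83
turn cw deg 0.036834824440376224 top z 0.15550532395383543
post [0.61305917 0.00257099 0.17137495] 284
```

The knob is out by 10 mm (top at 155.5 mm), its pointer is on the mark, and the bar is where I left it.

```bash
python3 -c "
from bench import ctrl
print(ctrl.close_job())"
```

```text
the job is handed in; nothing more can be done
None
```

The job is handed in at about 22.6 s: bar pushed shut until it stopped hard (parallel to the mixer, though pictures show a 3–4 mm gap to the stop's pad), then knob turned onto the green mark in two grips while pushed in (about 1° off), then pulled up its full 10 mm.

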